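# Start the mould vibrator with its pull knob

## Robot

A 7-joint arm with a two-finger parallel gripper is mounted at the origin on a cart in front of the work surface, level with it; the furniture and walls round the work are solid. World frame = base frame: x ahead of the robot, y to its left, z up, the work surface at z = 0. Lengths are in mm, angles in rad, forces in N, time in s.
With the tool pointing down it reaches from about 350 to 900 mm from the base axis. Payload 19.9 kg.
Tool frame: the origin (TCP) lies at the centre of the arm's flange, where the gripper is bolted on; the fingertips stand 173 mm ahead of it and the grasp point (between the pads) lies 155 mm ahead of it (bot.grip_depth is the distance from the TCP to the grasp point, in mm); x points along the fingers, z is the direction in which the jaws open and shut, and the axes are right-handed (so a half turn about x gives the same grasp; the last joint's range is limited). The gripper opens to 85 mm and grips with 20 to 120 N. Pads are 22 mm wide; open, the fingers measure 114 mm over their backs; the gripper's body (76 mm by 85 mm) begins 54 mm behind the grasp point. The pads swing forward as they close: fully open they stand 13 mm farther back than shut.
Start: joints at [-1.367, 0.417, -0.01, 1.614, 0.005, 1.111, -0.053], TCP at [152.07, 606.213, 404.66] pointing down, gripper open.
Joint ranges: [-2.81, 2.81], [-0.39, 2.02], [-1.27, 1.25], [0.06, 2.57], [-1.19, 4.33], [0.19, 2], [-2.82, 2.82]. Speed limits (rad/s): [1.89, 1.89, 2.39, 2.39, 3.01, 3.01, 3.01].

## Interface

Orientations are given as a unit quaternion [x, y, z, w].
In Python, from station import telemetry, camera, calibration, bot gives the robot as it stands. The module is installed in compiled form; this text tells all that it offers.
- The arm moves only by the tool move_arm, never from a script. Its argument "increments" is a list that holds one entry, the list of rows, each a list of 5 numbers: the shift along the world's x, y, z in mm, then the turn about the world's z in rad, then the gripper's target within -1 to 1 (shut at 1, half-way at 0, fully open at -1). In form: [[[dx, dy, dz, turn, fingers], ...]]. A call has 1 to 5 rows; each row is the pose to reach, as a shift and turn from the pose commanded when the call began; what a row does not reach only later rows make up. A row lasts 1/10 s, in which the tool goes at most 50 mm and 8.59 degrees, less where a joint would pass 70% of its speed; a pose out of reach is approached as far as the arm can. A call with a gripper value outside its range is refused whole. The fingers move at their own pace and stop on an object; "grip_force" is the grip in N (left out, the last holds). Time passes only in rows, so rows that repeat a pose let the fingers close. It gives the time, the measured TCP pose, the force and the opening at its end, in the units of the state.
- telemetry.get_obs(): the state, without advancing time (a new reading comes with each control period).
- camera(name): name is "side" or "top"; returns the picture (400x640x3 uint8, red, green, blue); there is no depth.
- calibration(name): a dict with "fx", "fy", "cx", "cy" (pixels), "camera_from_world" (4x4, takes a point from world to camera coordinates). Camera axes: x right, y down, z forward; pixel columns grow to the right and rows downward; lengths in mm; the calibration is good to about 2 mm. A picture is of the moment at which its call begins. calibration takes no time and is no camera call.
- bot.hand_in(): hands the job in, once; it reports no verdict.
The state is a dict: "t": time; "joint_pos": joint angles; "joint_vel": joint speeds; "effort": joint torques, N m; "position": TCP position; "ee_rot": TCP orientation; "contact_force": force on the tool from outside, world axes, zero at the start; "torque": the same for the moment, N m; "width": opening from 0.0 (shut) to 1.0 (fully open).
Only numpy, scipy, OpenCV 4.12 (cv2) and the standard library are available. Lean on these libraries where they do the work, as an engineer would, in place of code of your own. Each camera call takes 0.05 s, during which the arm holds its last target. There are 200 camera calls.

## Task

The mould stands ready on the vibrating plate; start the vibrator at its control box. Pull the mushroom-shaped spring knob straight up as far as it goes, hold it out for about a second, then let go so that it rests fully home again. Do not press the push button or turn the dial on the same box.

Things in the scene. Friction and masses are not known exactly. Their poses are not given: they have to be found in the camera images.
- pull_head (a point): Centre of the pull knob's head: black mushroom, 36 mm across, on a steel shaft. Straight side from 9 mm below this point to 7 above, flat top 11 above; beneath, a waist and a steel collar 26 mm wide. When in, the point is 34 mm above the box top, which is 55 mm above the bench; it rises with the knob. z up = pulling direction; y along the row of controls (most finger room when closing along x).
- pull_knob (a joint): How far the pull knob is pulled out, m: 0 = home (at rest, as at the start), 0.020 = fully out, a hard stop. A return spring draws it home: 4 N to start it moving, 8 N at the stop. It switches beyond 14 mm and must be held there for a moment.
- dial_edge (a point): Rim of the speed dial, 19 mm from its axis, 16 mm above the box top: a black rotary knob with an upright grip bar across its top, 44 mm high; turns easily about the vertical. Leave it as set. Dial, pull knob and push button stand 90 mm apart in one row, in any order, on the flat aluminium top of a grey box (96 x 286 mm).
- stop_button (a joint): How far the push button is pressed, m: 0 = up, 0.006 = fully down (5 N). A black flat round button of 26 mm diameter in a steel housing, the lowest control on the same box. Leave it unpressed.

How it is judged (in metres and radians):
On the way:
1. the pull knob is pulled out by more than 14 mm and held there for 0.4 s (value of joint pull_knob above 0.014 m), for 0.4 s.
At the end, for the whole second after the job is handed in: The pull knob, after being held out, is home again (less than 2 mm out) and at rest; the push button is up (pressed less than 2 mm) and the rim of the dial is within 6 mm of where it was (value of joint each of pull_knob, stop_button below 0.002 m and velocity of joint pull_knob between -0.01 and 0.01 m/s and distance of dial_edge from where it was at the start of the episode below 0.006 m); the robot touches nothing.
It fails at once if the push button is pressed by more than 3 mm (value of joint stop_button above 0.003 m).
It fails at once if the dial is turned so that its rim moves more than 6 mm (distance of dial_edge from where it was at the start of the episode above 0.006 m).
It also fails if it takes over 29 s, if anything falls off the work surface, if the arm or the gripper's body presses on something with over 40 N, if the wrist force passes 120 N, or if a joint passes its speed limit or range.

## Working session

There is one attempt and no reset: what is moved stays moved. The work goes in short steps, Python scripts to look and compute and a tool call to move; the robot and the scene stay as the last step left them, time stands still between calls to the robot, and variables do not carry over. Pictures are saved under pics/ and viewed, about 8 in all and at most 12, crops included, and the job is handed in when it is done.

Besides the shell and the picture viewer there is one more tool, called after "Request:" as a command line: name --argument value ..., lists and objects as JSON in quotes. move_arm: Moves the arm, as the interface text tells. Its arguments: {"type":"object","properties":{"increments":{"type":"array","items":{"type":"array","items":{"type":"array","items":{"type":"number"}}}},"grip_force":{"type":"number"}},"required":["increments"]}

```bash
mkdir -p pics; python3 - <<'E'
from station import telemetry,camera,calibration,bot
import cv2,numpy as np
for n in("side","top"):
    cv2.imwrite(f"pics/{n}0.png",cv2.cvtColor(camera(n),cv2.COLOR_RGB2BGR))
    c=calibration(n);print(n,c["fx"],c["fy"],c["cx"],c["cy"]);print(np.round(c["camera_from_world"],3).tolist())
o=telemetry.get_obs();print(o["t"],o["position"],o["ee_rot"],o["contact_force"],o["width"],bot.grip_depth)
E
```

```text
side 489.58311461862985 489.58311461862985 318.6841349201788 193.6895040768294
[[-0.992, -0.124, 0.024, 446.197], [-0.089, 0.548, -0.832, 232.346], [0.09, -0.827, -0.554, 720.486], [0.0, 0.0, 0.0, 1.0]]
top 464.8454602945877 464.8454602945877 318.1374710693354 201.00694077015922
[[0.002, -0.999, -0.037, -178.681], [-0.988, 0.004, -0.155, 500.891], [0.155, 0.036, -0.987, 889.068], [0.0, 0.0, 0.0, 1.0]]
0.1 [152.04214174 606.10063495 404.11959759] [-0.43522174  0.55781069  0.43466469  0.55722157] [ 0.38273324 -0.18990796  0.33438186] 1.0008925817941416 154.70000000000002
```

View pics/top0.png

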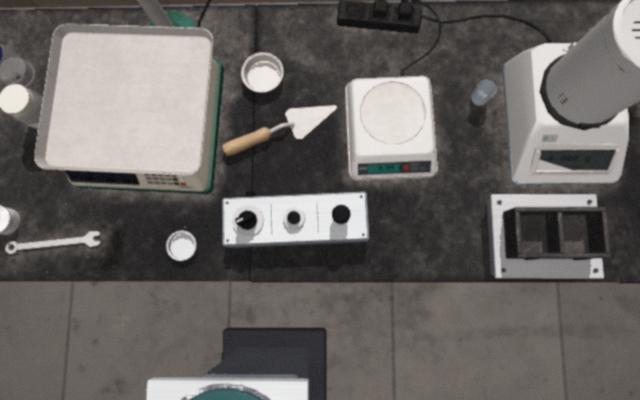

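View pics/side0.png

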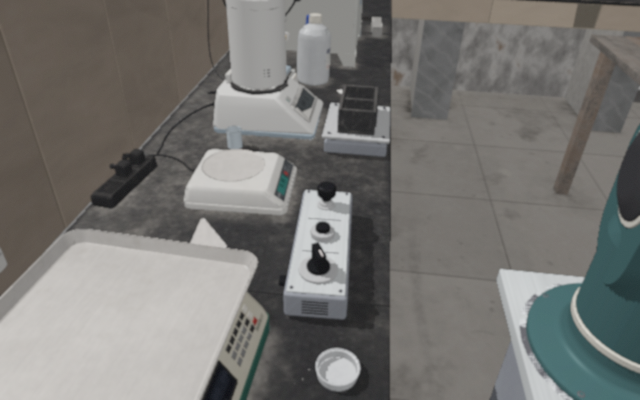

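The top view shows the box with the dial at (246,219), the button at (294,217) and the pull knob at (341,214). In the side view the mushroom is the farthest control, at about (327,190). I'll enlarge both.

```bash
python3 - <<'E'
import cv2,numpy as np
a=cv2.imread("pics/top0.png")[185:255,215:375];b=cv2.imread("pics/side0.png")[170:325,275:365]
a=cv2.resize(a,None,fx=5,fy=5,interpolation=2);b=cv2.resize(b,None,fx=3.8,fy=3.8,interpolation=2)
cv2.imwrite("pics/ca.png",a);cv2.imwrite("pics/cb.png",b)
E
```

```text
(no output)
```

View pics/ca.png

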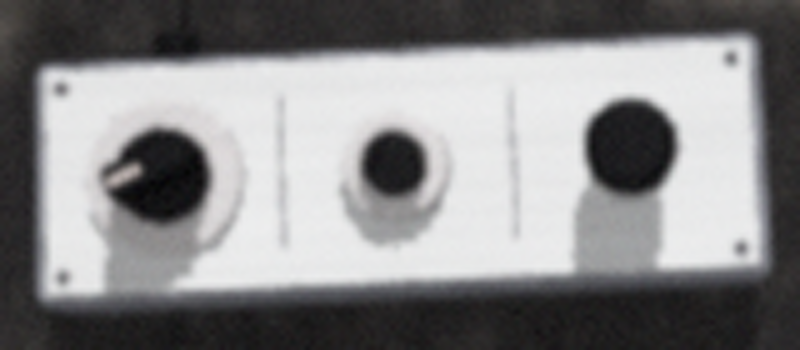

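View pics/cb.png

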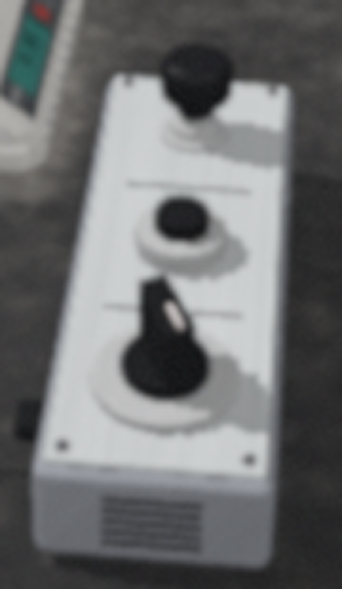

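```bash
cat > h.py <<'E'
from station import calibration
import numpy as np
def ray(n,u,v):
    c=calibration(n);T=np.array(c["camera_from_world"]);R=T[:3,:3]
    d=R.T@[(u-c["cx"])/c["fx"],(v-c["cy"])/c["fy"],1];return -R.T@T[:3,3],d
def plane(n,u,v,z):
    o,d=ray(n,u,v);return np.round(o+d*(z-o[2])/d[2],1)
ct=lambda x,y:((x+.5)/5-.5+215,(y+.5)/5-.5+185)
cs=lambda x,y:((x+.5)/3.8-.5+275,(y+.5)/3.8-.5+170)
E
python3 - <<'E'
from h import *
for z in(89,95,100):print("top head",z,plane("top",*ct(631,146),z))
for x,y in((62,90),(730,58),(740,248),(62,278)):print("screw",plane("top",*ct(x,y),55))
for x,y in((128,80),(272,90),(62,446),(249,460)):print("s screw",plane("side",*cs(x,y),55))
print("button",plane("top",*ct(394,163),72),plane("side",*cs(181,217),72))
for y in(66,75):print("side head",y,plane("side",*cs(197,y),92),plane("side",*cs(197,y),100))
o,d=ray("top",*ct(631,146));p,e=ray("side",*cs(197,75))
s=np.linalg.lstsq(np.c_[d,-e],p-o,rcond=None)[0];print(o+s[0]*d,p+s[1]*e)
from scipy.spatial.transform import Rotation as R
from station import telemetry
q=telemetry.get_obs();print(np.round(R.from_quat(q["ee_rot"]).as_matrix(),3))
E
```

```text
top head 89 [ 468.1 -223.4   89. ]
top head 95 [ 467.3 -223.3   95. ]
top head 100 [ 466.7 -223.2  100. ]
screw [495.2  -1.   55. ]
screw [ 506.9 -262.4   55. ]
screw [ 432.9 -265.4   55. ]
screw [421.6  -3.4  55. ]
s screw [ 505.4 -269.2   55. ]
s screw [ 431.2 -271.9   55. ]
s screw [493.8  -3.7  55. ]
s screw [419.6  -7.   55. ]
button [ 464.  -133.4   72. ] [ 462.6 -136.6   72. ]
side head 66 [ 466.6 -231.1   92. ] [ 465.5 -218.8  100. ]
side head 75 [ 465.7 -223.2   92. ] [ 464.6 -210.9  100. ]
[ 467.70040981 -223.32032937   92.14327531] [ 465.70548625 -223.33167533   91.88658616]
[[-0.    -0.97   0.243]
 [-0.001  0.243  0.97 ]
 [-1.    -0.    -0.001]]
```

Both views agree: the knob is at about (467,-224) and the row is tilted by about 0.044 rad. I'll move over it along an arc at height.

Request:
move_arm --increments '[[[25, -40, 0, -0.13, -1], [50, -80, 0, -0.26, -1], [75, -120, 0, -0.39, -1], [100, -160, 0, -0.52, -1], [125, -200, 0, -0.65, -1]]]' --grip_force 40

```text
t: 0.6
position: [277.7, 404.3, 404.5]
ee_rot: [-0.232, 0.668, 0.232, 0.668]
contact_force: [0.9, 1.4, 0.9]
width: 1.001
```

Request:
move_arm --increments '[[[25, -40, 0, -0.1, -1], [50, -80, 0, -0.2, -1], [75, -120, 0, -0.3, -1], [100, -160, 0, -0.4, -1], [125, -200, 0, -0.5, -1]]]'

```text
t: 1.1
position: [402.6, 204.3, 404.7]
ee_rot: [-0.06, 0.705, 0.06, 0.705]
contact_force: [0.6, 0.4, 0.1]
width: 0.999
```

Request:
move_arm --increments '[[[7, -45, 0, -0.02, -1], [14, -90, 0, -0.04, -1], [21, -135, 0, -0.06, -1], [28, -180, 0, -0.08, -1], [35, -225, 0, -0.1, -1]]]'

```text
t: 1.6
position: [436.8, -20.6, 404.7]
ee_rot: [-0.026, 0.707, 0.026, 0.707]
contact_force: [1.5, -0.1, 1.0]
width: 1.001
```

Request:
move_arm --increments '[[[8, -50, 0, -0.01, -1], [15, -100, -20, -0.02, -1], [22, -150, -40, -0.03, -1], [30, -205, -60, -0.03, -1], [30, -205, -80, -0.03, -1]]]'

```text
t: 2.1
position: [466.9, -227.9, 324.5]
ee_rot: [-0.015, 0.707, 0.014, 0.707]
contact_force: [0.3, 1.5, 0.1]
width: 1.001
```

Request:
move_arm --increments '[[[0, 0, 0, 0, -1], [0, 0, 0, 0, -1], [0, 0, 0, 0, -1]]]'

```text
t: 2.4
position: [467.3, -223.0, 325.4]
ee_rot: [-0.016, 0.707, 0.016, 0.707]
contact_force: [0.5, -0.2, 0.1]
width: 1.004
```

```bash
python3 - <<'E'
from station import telemetry,camera
import cv2,numpy as np
a=camera("side")[60:260,200:460];b=camera("top")[100:300,240:440]
cv2.imwrite("pics/s1.png",cv2.cvtColor(cv2.resize(a,None,fx=3,fy=3,interpolation=2),4))
cv2.imwrite("pics/t1.png",cv2.cvtColor(cv2.resize(b,None,fx=3,fy=3,interpolation=2),4))
o=telemetry.get_obs();print(o["t"],o["position"],o["ee_rot"],o["contact_force"])
E
```

```text
2.5 [ 467.41224486 -222.88613602  325.53527924] [-0.01637302  0.70640996  0.01657936  0.70741927] [-1.03242954 -0.45498264  0.82447441]
```

View pics/s1.png

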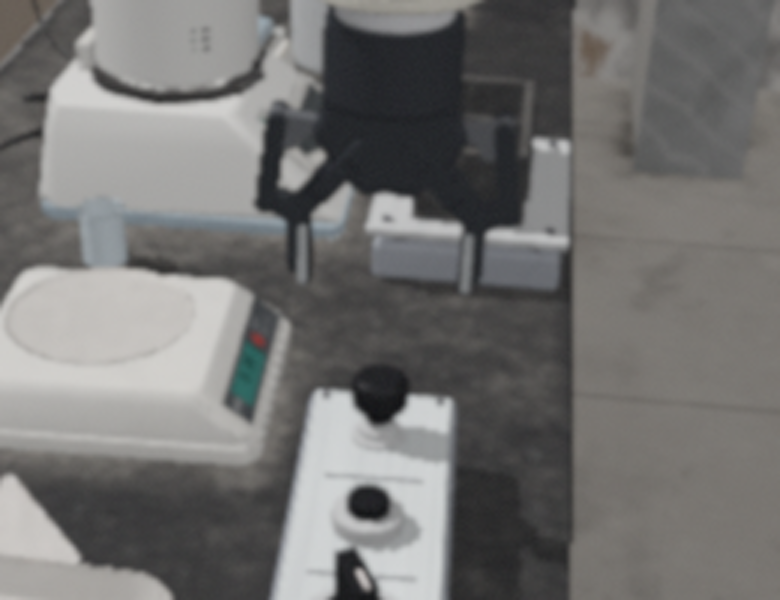

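The knob at crop (380,385) lies under the finger midpoint at x≈384. The fingers' own projection shows the side camera's offset is about 1.5 mm, which puts the knob at x≈467, as aimed. I'll descend and close.

Request:
move_arm --increments '[[[0, 0, -25, 0, -1], [0, 0, -50, 0, -1], [0, 0, -70, 0, -1], [0, 0, -83, 0, -1], [0, 0, -83, 0, -1]]]'

```text
t: 3.0
position: [467.0, -223.2, 241.0]
ee_rot: [-0.016, 0.707, 0.016, 0.706]
contact_force: [-0.6, -0.0, 0.3]
width: 1.004
```

Request:
move_arm --increments '[[[0, 0, 0, 0, -0.4], [0, 0, 0, 0, -0.2], [0, 0, 0, 0, 0], [0, 0, 0, 0, 0.1], [0, 0, 0, 0, 0.1]]]'

```text
t: 3.5
position: [467.2, -223.8, 241.9]
ee_rot: [-0.016, 0.707, 0.016, 0.707]
contact_force: [0.3, -0.0, 0.6]
width: 0.45
```

```bash
python3 - <<'E'
from station import telemetry,camera
import cv2,numpy as np
a=camera("side")[110:260,240:440]
cv2.imwrite("pics/s2.png",cv2.cvtColor(cv2.resize(a,None,fx=4,fy=4,interpolation=2),4))
o=telemetry.get_obs();print(o["t"],o["position"],o["contact_force"],o["width"])
E
```

```text
3.55 [ 467.09929398 -223.77507968  241.82419464] [-0.67365408  0.64491659  0.36243383] 0.4472405118528208
```

View pics/s2.png

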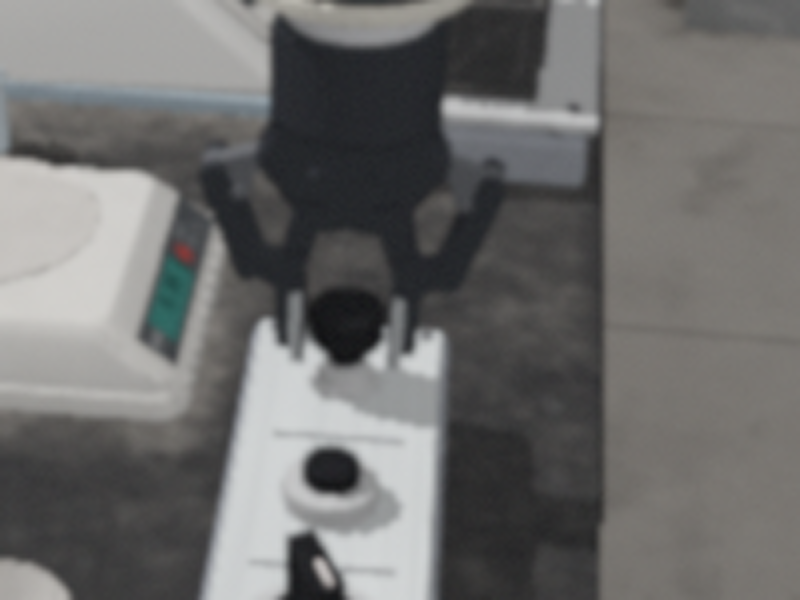

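The head spans columns 309–386 and is centred between the pads, whose inner edges are at 301 and 390. The pads cover the straight side, so I'll close.

Request:
move_arm --increments '[[[0, 0, 0, 0, 0.4], [0, 0, 0, 0, 0.6], [0, 0, 0, 0, 0.6], [0, 0, 0, 0, 0.6]]]' --grip_force 50

```text
t: 3.95
position: [467.2, -223.8, 242.0]
ee_rot: [-0.016, 0.707, 0.016, 0.707]
contact_force: [-2.1, 2.1, 8.9]
width: 0.396
```

Request:
move_arm --increments '[[[0, 0, 3, 0, 0.6], [0, 0, 6, 0, 0.6], [0, 0, 9, 0, 0.6], [0, 0, 12, 0, 0.6], [0, 0, 12, 0, 0.6]]]'

```text
t: 4.45
position: [467.1, -223.8, 254.0]
ee_rot: [-0.016, 0.707, 0.016, 0.707]
contact_force: [3.1, -0.8, -6.2]
width: 0.398
```

The downward pull of 6.2 N matches the spring at 12 mm, so I'll go on to the stop.

Request:
move_arm --increments '[[[0, 0, 2, 0, 0.6], [0, 0, 4, 0, 0.6], [0, 0, 6, 0, 0.6], [0, 0, 7.5, 0, 0.6], [0, 0, 7.5, 0, 0.6]]]'

```text
t: 4.95
position: [467.1, -223.7, 261.3]
ee_rot: [-0.016, 0.707, 0.016, 0.707]
contact_force: [4.9, -0.9, -7.9]
width: 0.397
```

Request:
move_arm --increments '[[[0, 0, 0.5, 0, 0.6], [0, 0, 1, 0, 0.6], [0, 0, 1, 0, 0.6]]]'

```text
t: 5.25
position: [467.1, -223.8, 262.1]
ee_rot: [-0.016, 0.707, 0.016, 0.707]
contact_force: [5.3, -0.5, -8.7]
width: 0.398
```

```bash
python3 - <<'E'
from station import telemetry,camera
import cv2,numpy as np
a=camera("side")[110:260,240:440]
cv2.imwrite("pics/s3.png",cv2.cvtColor(cv2.resize(a,None,fx=4,fy=4,interpolation=2),4))
o=telemetry.get_obs();print(o["t"],o["position"],o["contact_force"],o["width"])
E
```

```text
5.3 [ 467.13907898 -223.72993432  262.12402022] [ 5.61289869  0.73339113 -8.62863945] 0.4012750733725759
```

View pics/s3.png

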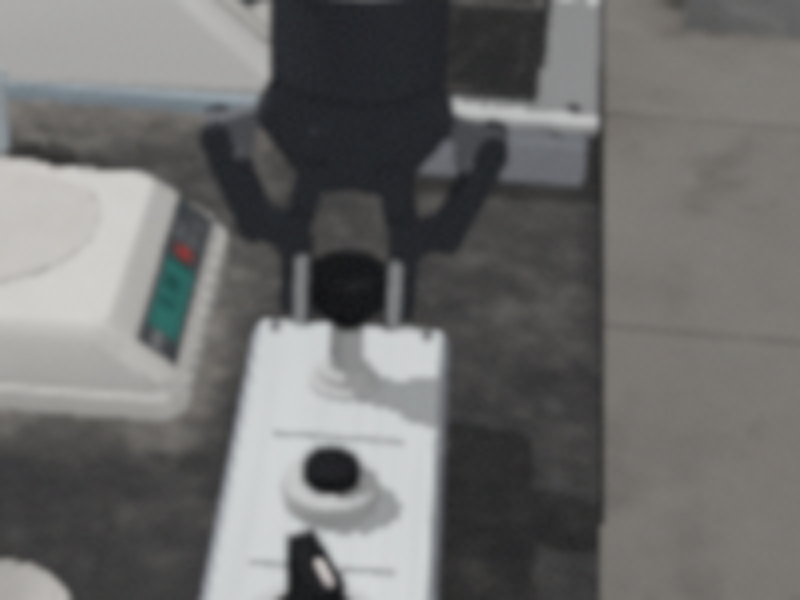

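The head has risen by about 38 crop rows and the bare shaft shows; it is about 20 mm out. I'll pull 1 mm more to confirm the stop and hold for about a second.

Request:
move_arm --increments '[[[0, 0, 0.5, 0, 0.6], [0, 0, 1, 0, 0.6], [0, 0, 1, 0, 0.6], [0, 0, 1, 0, 0.6], [0, 0, 1, 0, 0.6]]]'

```text
t: 5.8
position: [467.1, -223.6, 262.5]
ee_rot: [-0.016, 0.707, 0.016, 0.707]
contact_force: [10.0, -4.1, -26.1]
width: 0.394
```

Request:
move_arm --increments '[[[0, 0, 0, 0, 0.6], [0, 0, 0, 0, 0.6], [0, 0, 0, 0, 0.6], [0, 0, 0, 0, 0.6], [0, 0, 0, 0, 0.6]]]'

```text
t: 6.3
position: [467.1, -223.6, 262.5]
ee_rot: [-0.016, 0.707, 0.016, 0.707]
contact_force: [9.9, -3.8, -26.0]
width: 0.4
```

The force rose to 26 N, so the knob is at the stop, and it was held there. Next I lower it home and open.

Request:
move_arm --increments '[[[0, 0, -5, 0, 0.6], [0, 0, -10, 0, 0.6], [0, 0, -15, 0, 0.6], [0, 0, -20, 0, 0.6], [0, 0, -21, 0, 0.6]]]'

```text
t: 6.8
position: [467.2, -223.9, 242.0]
ee_rot: [-0.016, 0.707, 0.016, 0.707]
contact_force: [0.5, 3.7, 13.9]
width: 0.394
```

Request:
move_arm --increments '[[[0, 0, 0, 0, 0.1], [0, 0, 0, 0, -0.3], [0, 0, 0, 0, -1], [0, 0, 0, 0, -1], [0, 0, 0, 0, -1]]]'

```text
t: 7.3
position: [467.0, -223.8, 242.2]
ee_rot: [-0.016, 0.707, 0.016, 0.707]
contact_force: [0.5, -0.9, -0.1]
width: 0.997
```

Request:
move_arm --increments '[[[0, 0, 0, 0, -1], [0, 0, 20, 0, -1], [0, 0, 50, 0, -1], [0, 0, 90, 0, -1], [0, 0, 130, 0, -1]]]'

```text
t: 7.8
position: [466.7, -223.8, 373.4]
ee_rot: [-0.016, 0.707, 0.016, 0.707]
contact_force: [0.8, 0.9, 0.1]
width: 1.002
```

Request:
move_arm --increments '[[[0, 0, 0, 0, -1], [0, 0, 0, 0, -1], [0, 0, 0, 0, -1]]]'

```text
t: 8.1
position: [466.9, -223.5, 371.5]
ee_rot: [-0.016, 0.707, 0.016, 0.707]
contact_force: [-0.5, 0.8, 0.2]
width: 1.001
```

```bash
python3 - <<'E'
from station import telemetry,camera
import cv2,numpy as np
a=cv2.cvtColor(camera("side"),4)[170:325,275:365]
b=cv2.imread("pics/side0.png")[170:325,275:365]
cv2.imwrite("pics/s4.png",cv2.resize(np.hstack([b,a]),None,fx=3.8,fy=3.8,interpolation=2))
o=telemetry.get_obs();print(o["t"],o["position"],o["contact_force"],o["width"])
E
```

```text
8.15 [ 466.87218497 -223.58835194  371.27347749] [-1.14164882 -0.03896147 -0.42050928] 1.0050673033379265
```

View pics/s4.png

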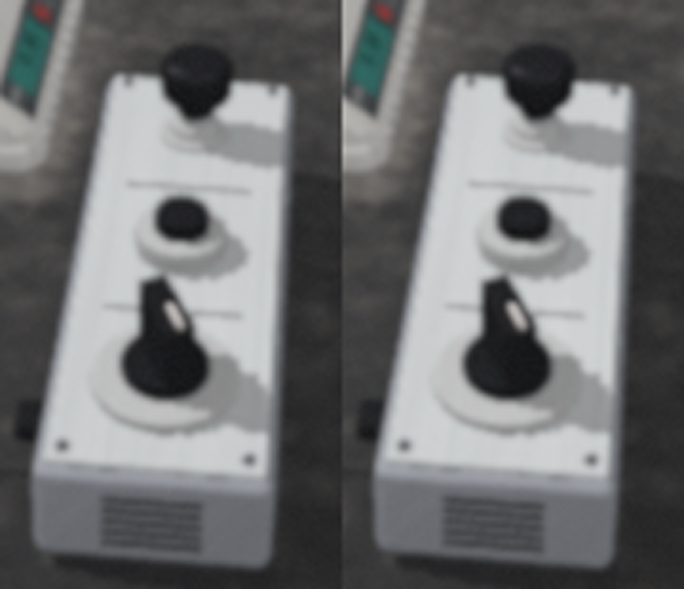

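Before (left) and after (right) match: the head is at (197,75) and (539,75), 342 columns apart, which is the panel width. The dial pointer and the button also look the same. I'll hand in.

```bash
python3 -c "
from station import bot
print(bot.hand_in())"
```

```text
the job is handed in; nothing more can be done
None
```

I pulled the knob up to its hard stop, held it there, let it back down and released it. I then backed the arm away and handed the job in at about 8.2 s. The hand-in reports no verdict.

- **Pull:** the gripper rose about 20.5 mm with the knob. The downward force followed the spring at 6.2 N, then 8.7 N, and jumped to 26 N at the stop. The knob stayed near full travel for more than a second.
- **Rest state:** the before and after side views match. The knob is home, and the button and dial look unchanged.
- **Gripper:** it is open, well above the box, and the force reading is within noise of zero.

Pressing the knob home gave a brief 14 N upward reading, and closing on it gave 9 N. Both are well under the limits. The two cameras disagreed by about 2 mm on the knob's position in x, which I settled using the gripper's own position in the picture. None of the checks failed.

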